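Let the jar lift down on its pawl

TASK

Raise the red pawl lever of the hand-cranked jar lift and keep it raised, so that the loaded tray sinks slowly on the lift's own brake and the crank turns back. Let the pawl drop home again so that the tray hangs with its yellow pointer level with the red clip on the column, to within about a centimetre. Then push the green call button fully down and let it come up; do not force the tray or crank, keep the jars on the tray upright, and leave the other things where they stand.

Things in the scene. Friction and masses are not known exactly. Their poses are not given: they have to be found in the camera images.
- pawl (a joint): Pawl lever angle, rad: 0 = nib fully home between the ratchet teeth, up to 0.30 = lever fully raised. The nib is clear of the teeth above 0.14; raise to about 0.2 and hold. A spring and its weight pull it back down (about 2 N at the grip, up to 6 N to draw it out while the load sits on the nib). Let go, it drops onto the ratchet and into the next gap.
- pawl_grip (a point): Grip point in the red sleeve (18 mm wide, 20 mm high) at the free end of the pawl lever, about 219 mm above the table with the pawl home; the sleeve reaches 15 mm past it towards the robot and 55 mm towards the pivot. x points along the lever to its pivot, away from the robot; y across it (pinch along y); z up. Come tilted 35 to 40 degrees from the robot's side, fingers forward and down.
- guard_bar (a point): Lower front edge, at mid-length, of the fixed yellow guard bar over the lever: 142 mm long along y, 30 mm deep towards +x, 50 mm high. The edge lies 16 mm beyond pawl_grip (away from the robot) and 61 mm above it, so an upright gripper does not fit over the grip.
- pawl_pivot (a point): Hinge of the pawl lever, 170 mm from pawl_grip along the lever's x. The lever turns about the y axis; its free end goes up.
- crank (a joint): Crank angle, rad: 0 at the start, grows as the tray sinks (20 mm of tray per rad). With the pawl up it turns back by itself, against a built-in viscous brake, at about 0.45 to 0.85 rad/s. The ratchet has 16 teeth, one tooth = 7.9 mm of tray; turning it backwards (winding up) is free past the pawl.
- crank_knob (a point): Middle of the black crank handle, 75 mm long, 26 mm thick, lying across on the right (-y) side of the lift, at 85 mm from the shaft. It sweeps round as the tray sinks; leave it alone.
- tray (a joint): How far the tray has sunk, m: 0 at the start, lower stop at 0.124. With the pawl raised it sinks at 9 to 17 mm/s depending on its hidden load. After the pawl is let go it sinks on until the next tooth is caught, 0 to 8 mm more.
- tray_pointer (a point): Yellow pointer tab at the left (+y) edge of the tray beside the column, 34 mm wide, 5 mm thick; the point is its centre.
- clip_line (a point): Red clip tab on the left column, 34 mm wide, 5 mm thick, beside the path of the pointer; the height of this point is the height the pointer must end at (45 to 95 mm below the pointer's start). Fixed.
- tray_deck (a point): Centre of the top of the tray floor, 170 mm by 200 mm with a 16 mm rim, behind the lift's columns as seen from the robot.
- call_push_top (a point): Top centre of the green push button, 44 mm diameter, on a grey box 110 x 90 x 45 mm; z up is its axis. Pressed straight down, 7 mm travel, about 5 N fully down, springs back.
- call_push (a joint): Button travel, m: 0 up, 0.007 fully down.
- tray_jar_a: Jar with red lid standing on the tray (+y half), 72 mm diameter, 115 mm tall, origin at the centre of its underside.
- tray_jar_b: Jar with red lid standing on the tray (-y half), same size.
- jar_left: Jar with red lid standing on the table left of the lift, same size; a bystander.
- jar_right: Jar with red lid standing on the table right of the lift, same size; a bystander.
- carton: Cardboard carton 150 x 120 x 100 mm on the table; a bystander.
- tape_roll: Orange tape roll lying flat, 90 mm diameter, 48 mm high; a bystander.
- tape_stand: Black tape dispenser, 170 x 70 mm, about 105 mm high, fixed; on the other side of the lift from the push button. Origin at the centre of its underside.
- hoist: The jar lift: blue frame, base plate 330 x 210 mm, 425 mm high; origin on the table under its middle plane (y = 0), 160 mm behind pawl_grip. The lever side faces its -x (the robot), the tray is on its +x side.

How it is judged:
On the way, in this order (a step that is already met when the one before it is completed fails the run):
1. the pawl is raised clear of the ratchet and kept there (value of joint pawl above 0.12 rad), for 0.5 s.
2. the pawl is home again, with the tray hanging at rest at the clip's height (value of joint pawl below 0.05 rad and velocity of joint crank below 0.1 rad/s and z of tray_pointer in the frame of clip_line between -0.013 and 0.013 m), for 0.3 s.
3. the green call button is pressed fully down (value of joint call_push above 0.006 m), for 0.05 s.
At the end, for the whole second after the job is handed in: the tray hangs at rest on the pawl (pawl within 0.05 rad of home), its pointer within 13 mm of the clip's height, the button is up again, both tray jars stand upright on the tray (all of step 2 and velocity of joint crank above -0.1 rad/s and value of joint call_push below 0.002 m and angle between each of tray_jar_a, tray_jar_b's own z axis and vertical below 0.2 rad and distance between each of tray_jar_a, tray_jar_b and tray_deck below 0.1 m); the robot touches nothing.
It fails at once if the crank or tray was forced: crank faster than 1.8 rad/s either way (velocity of joint crank above 1.8 rad/s or velocity of joint crank below -1.8 rad/s).
It fails at once if the call button was pressed before the tray hung at the clip's height (value of joint call_push above 0.006 m and (value of joint pawl above 0.05 rad or z of tray_pointer in the frame of clip_line above 0.013 m or z of tray_pointer in the frame of clip_line below -0.013 m)).
It fails at once if a bystander was moved by more than 40 mm or knocked over (distance of any of jar_left, jar_right, carton, tape_roll from where it was at the start of the episode above 0.04 m or angle between any of jar_left, jar_right, carton, tape_roll's own z axis and vertical above 0.6 rad).
It fails at once if a tray jar tipped over (angle between any of tray_jar_a, tray_jar_b's own z axis and vertical above 0.6 rad).
It also fails if it takes over 54 s, if anything falls off the work surface, if the arm or the gripper's body presses on something with over 40 N, if the wrist force passes 120 N, or if a joint passes its speed limit or range.

ROBOT

A 6-joint arm with a two-finger parallel gripper is mounted at the origin on the work surface. World frame = base frame: x ahead of the robot, y to its left, z up, the work surface at z = 0. Lengths are in m, angles in rad, forces in N, time in s.
With the tool pointing down it reaches from about 0.325 to 1 m from the base axis. Payload 5.1 kg.
Tool frame: the origin (TCP) lies on the mounting face of the last link; the fingertips stand 173 mm ahead of it and the grasp point (between the pads) lies 155 mm ahead of it; y points along the fingers, z is the direction in which the jaws open and shut, and the axes are right-handed (so a half turn about y gives the same grasp; the last joint's range is limited). The gripper opens to 85 mm and grips with 20 to 120 N. Pads are 22 mm wide; open, the fingers measure 114 mm over their backs; the gripper's body (76 mm by 85 mm) begins 54 mm behind the grasp point. The pads swing forward as they close: fully open they stand 13 mm farther back than shut.
Start: joints at [1.225, 0.124, 1.65, -0, 1.367, -0.083], TCP at [0.169, 0.628, 0.405] pointing down, gripper open.
Joint ranges: [-2.61, 2.61], [-1.02, 2.33], [0.03, 2.71], [-1.35, 4.49], [0.32, 2.68], [-2.91, 2.91]. Speed limits (rad/s): [2.57, 2.57, 3.14, 3.14, 3.14, 3.14].

INTERFACE

Orientations are given as [roll, pitch, yaw] about the fixed x, y, z axes, in that order (R = Rz(yaw) Ry(pitch) Rx(roll)).
In Python, from bench import env gives the robot as it stands.
- The arm moves only by the shell command python3 -m inch 'ROWS' [FORCE]. ROWS is text: rows parted by semicolons, each of 7 numbers parted by spaces: the shift along the tool's x, y, z in m, then the turn, a rotation vector about the tool's x, y, z in rad, then the finger opening in m, from 0 to 0.0854. In form: dx dy dz rx ry rz fingers; .... A call has 1 to 12 rows; each row shifts and turns the commanded pose from where the row before left it, along the tool's axes as they then stand; what a row does not reach is not made up. A row lasts 1/12 s, in which the tool goes at most 41.7 mm and 7.16 degrees, less where a joint would pass 70% of its speed; a pose out of reach is approached as far as the arm can. A call is refused whole if a number of a shift passes 0.0417 or a number of a turn 0.125, either way. A call with a gripper value outside its range is refused whole. The fingers move at their own pace and stop on an object; FORCE is the grip in N (left out, the last holds). Time passes only in rows, so rows that do not move let the fingers close. It gives the time, the measured TCP pose, the force and the opening at its end, in the units of the state.
- env.get_state(): the state, without advancing time (a new reading comes with each control period).
- env.grab_frame(name): name is "scene" or "top" or "wrist"; returns the picture (400x640x3 uint8, blue, green, red); there is no depth.
- env.camera_params(name): a dict with "vfov" (degrees; the focal length in pixels is half the picture's height over the tangent of half this angle, whatever the lens; pixels are square), "cx", "cy" (the principal point, pixels), "cam_to_world" (4x4, takes a point from camera to world coordinates). Camera axes: x right, y down, z forward; pixel columns grow to the right and rows downward; lengths in m; the calibration is good to about 2 mm. A picture is of the moment at which its call begins: read the wrist's pose just before it. camera_params takes no time and is no camera call; for the wrist camera it gives the pose at the moment of the call.
- env.finish_job(): hands the job in, once; it reports no verdict.
The state is a dict: "time_s": time; "joint_positions": joint angles; "qd": joint speeds; "tau": joint torques, N m; "tcp_pos": TCP position; "orientation": TCP orientation; "force": force on the tool from outside, world axes, zero at the start; "moment": the same for the moment, N m; "finger_gap": opening from 0.0 (shut) to 1.0 (fully open).
Only numpy, scipy, OpenCV 4.12 (cv2) and the standard library are available. Lean on these libraries where they do the work, as an engineer would, in place of code of your own. Each camera call takes 0.05 s, during which the arm holds its last target.

## Working session

There is one attempt and no reset: what is moved stays moved. The work goes in short steps, Python scripts to look and compute and a shell command to move; the robot and the scene stay as the last step left them, time stands still between calls to the robot, and variables do not carry over. Pictures are saved under pics/ and viewed, and the job is handed in when it is done.

```bash
ls; mkdir -p pics
python3 - <<'E'
from bench import env
import cv2
s=env.get_state();print({k:s[k] for k in('time_s','tcp_pos','orientation','force','finger_gap')})
for n in('scene','top'):
    cv2.imwrite(f'pics/{n}0.png',env.grab_frame(n));p=env.camera_params(n);print(n,p)
E
```

```text
pics
{'time_s': 0.0, 'tcp_pos': array([0.16880153, 0.62743862, 0.40342467]), 'orientation': array([-1.57292375e+00,  2.06309609e-04, -2.62811841e-01]), 'force': array([-0.11514745,  0.62621748,  0.69490597]), 'finger_gap': 0.9990023745328472}
scene {'vfov': 42.54064197793122, 'cx': 315.1577060411169, 'cy': 201.96660879575467, 'cam_to_world': array([[-0.90044735, -0.30293542,  0.31212929,  0.08250677],
       [-0.43472089,  0.60273441, -0.66912553,  1.11758612],
       [ 0.01457076, -0.73820143, -0.67442296,  1.2658091 ],
       [ 0.        ,  0.        ,  0.        ,  1.        ]])}
top {'vfov': 49.56693886587481, 'cx': 322.250695587747, 'cy': 195.82072261317145, 'cam_to_world': array([[-1.47882050e-02, -9.83221844e-01,  1.81813407e-01,
         3.52233879e-01],
       [-9.99890607e-01,  1.44892356e-02, -2.97257635e-03,
         2.16148406e-02],
       [ 2.88364701e-04, -1.81837477e-01, -9.83328556e-01,
         1.34092779e+00],
       [ 0.00000000e+00,  0.00000000e+00,  0.00000000e+00,
         1.00000000e+00]])}
```

View pics/scene0.png

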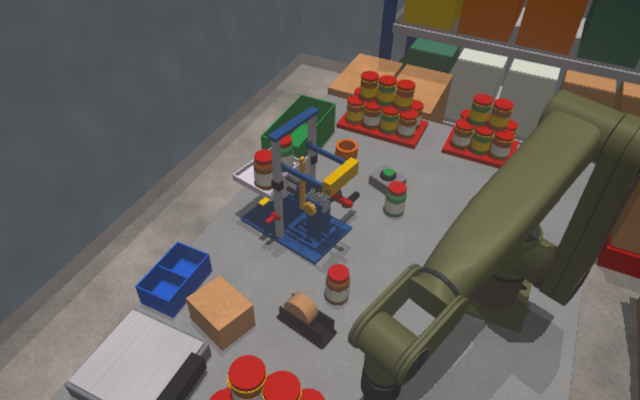

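View pics/top0.png

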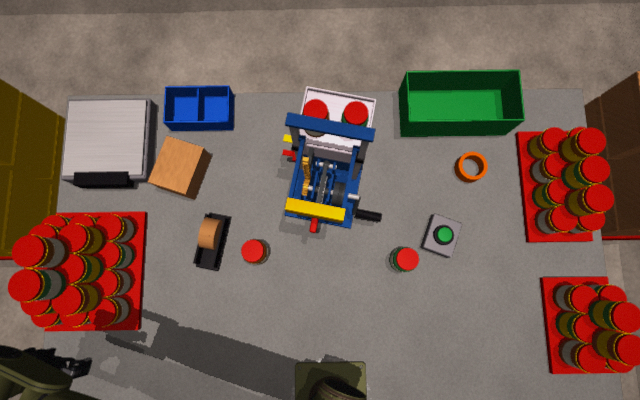

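Run:
```python
import cv2
a=cv2.imread('pics/scene0.png')[95:265,220:420];cv2.imwrite('pics/s0z.png',cv2.resize(a,None,fx=3.5,fy=3.5,interpolation=2))
a=cv2.imread('pics/top0.png')[75:245,270:470];cv2.imwrite('pics/t0z.png',cv2.resize(a,None,fx=3.5,fy=3.5,interpolation=2))
```

```text
(no output)
```

View pics/s0z.png

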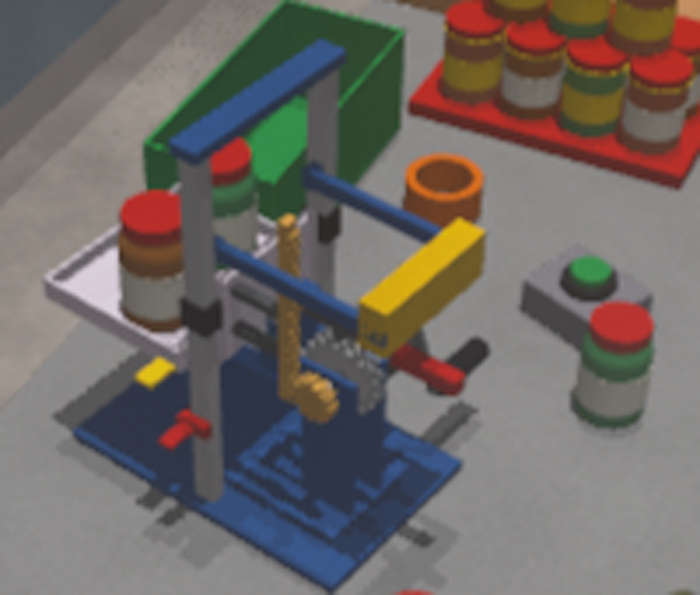

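View pics/t0z.png

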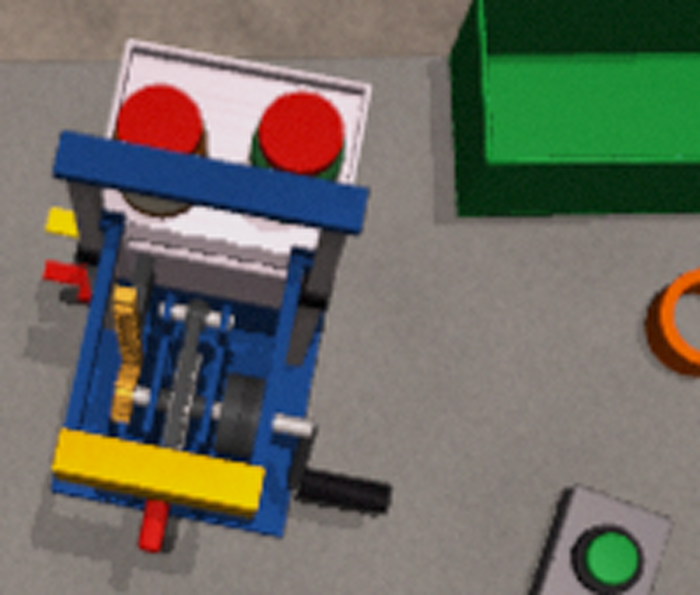

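```bash
cat > h.py <<'E'
import numpy as np, cv2
from bench import env
def ray(n,u,v,P=None):
    P=P or env.camera_params(n); f=200/np.tan(np.radians(P['vfov']/2)); T=P['cam_to_world']
    d=T[:3,:3]@np.array([(u-P['cx'])/f,(v-P['cy'])/f,1]); return T[:3,3],d/np.linalg.norm(d)
def atz(n,u,v,z,P=None):
    o,d=ray(n,u,v,P); return o+d*(z-o[2])/d[2]
def tri(a,b):
    A=np.zeros((3,3));B=np.zeros(3)
    rs=[ray(*a),ray(*b)]
    for o,d in rs:
        M=np.eye(3)-np.outer(d,d);A+=M;B+=M@o
    p=np.linalg.solve(A,B); return p,[np.linalg.norm(np.cross(p-o,d)) for o,d in rs]
def proj(n,p,P=None):
    P=P or env.camera_params(n); f=200/np.tan(np.radians(P['vfov']/2)); T=P['cam_to_world']
    q=T[:3,:3].T@(np.asarray(p)-T[:3,3]); return q[0]/q[2]*f+P['cx'],q[1]/q[2]*f+P['cy']
E
python3 - <<'E'
from h import *
np.set_printoptions(precision=4,suppress=True)
t=lambda x,y:('top',270+x/3.5,75+y/3.5)
s=lambda x,y:('scene',220+x/3.5,95+y/3.5)
for n,c in dict(rearL=(62,430),rearR=(265,468)).items(): print(n,atz(*t(*c),.33))
for n,c in dict(frL=(52,478),frR=(260,514)).items(): print(n,atz(*t(*c),.28), 'bottom front')
print('topbar',[atz(*t(*c),.425) for c in((62,130),(368,188),(365,234),(55,175))])
print('sleeve top .229',atz(*t(165,503),.229),atz(*t(160,545),.229),atz(*t(139,541),.229))
print('sleeve s',atz(*s(462,372),.229),atz(*s(436,376),.229))
print('pointer',tri(t(61,222),s(155,374)))
print('clip',tri(t(60,271),s(176,434)))
print('button',tri(t(613,556),s(589,271)), atz('top',445,234.5,.05))
print('guard s',[atz(*s(*c),.33) for c in((360,300),(485,232),(460,220))],atz(*s(375,357),.28))
E
```

```text
rearL [0.5354 0.1005 0.33  ]
rearR [ 0.5074 -0.0364  0.33  ]
frL [0.5101 0.1115 0.28  ] bottom front
frR [ 0.4824 -0.0349  0.28  ] bottom front
topbar [array([0.7125, 0.093 , 0.425 ]), array([ 0.6709, -0.1005,  0.425 ]), array([ 0.6407, -0.0975,  0.425 ]), array([0.6825, 0.0975, 0.425 ])]
sleeve top .229 [0.4978 0.0323 0.229 ] [0.4668 0.0364 0.229 ] [0.47   0.0518 0.229 ]
sleeve s [0.4648 0.0365 0.229 ] [0.4828 0.0512 0.229 ]
pointer (array([0.7289, 0.1123, 0.1812]), [np.float64(0.0019948805941546956), np.float64(0.001994880594154874)])
clip (array([0.7067, 0.1181, 0.1208]), [np.float64(0.0014252023992308844), np.float64(0.0014252023992310369)])
button (array([ 0.4679, -0.3434,  0.0636]), [np.float64(0.0010696880873709666), np.float64(0.001069688087370919)]) [ 0.4683 -0.3465  0.05  ]
guard s [array([0.5349, 0.099 , 0.33  ]), array([ 0.4783, -0.0296,  0.33  ]), array([ 0.5037, -0.0354,  0.33  ])] [0.5171 0.105  0.28  ]
```

```bash
cat >> h.py <<'E'
from scipy.spatial.transform import Rotation as Ro
def cur():
    s=env.get_state(); return s, np.array(s['tcp_pos']), Ro.from_euler('xyz',s['orientation'])
def tgt(grasp,yaw,tilt,back=0.0):
    R=Ro.from_euler('z',yaw)*Ro.from_euler('x',-np.pi/2)*Ro.from_euler('z',-tilt)
    return np.array(grasp)-R.apply([0,.155+back,0]),R
def delta(p,R):
    s,p0,R0=cur(); return R0.inv().apply(p-p0),(R0.inv()*R).as_rotvec()
E
python3 - <<'E'
from h import *
np.set_printoptions(precision=4,suppress=True)
for c in((145,330),(145,212),(95,345)): print(atz('top',*c,0.02))
print('jarL',atz('top',255,250,.115),'jarR',atz('top',405,259,.115),'stand',atz('top',210,240,.1))
print('knob',atz('top',357,213,.2),atz('top',380,217,.2))
g=[.483,.041,.219]
for b in(0,.06,.1):
    p,R=tgt(g,-.207,.698,b);print(b,p,*delta(p,R))
R=cur()[2];print(R.inv().apply([.08,-.3,0]),R.inv().apply([.06,-.25,0]))
E
```

```text
[0.204  0.5433 0.02  ]
[0.5538 0.5642 0.02  ]
[0.164  0.6865 0.02  ]
jarL [0.4267 0.2094 0.115 ] jarR [ 0.3954 -0.2113  0.115 ] stand [0.458  0.3407 0.1   ]
knob [ 0.5154 -0.0735  0.2   ] [ 0.5038 -0.1343  0.2   ]
0 [0.3855 0.0615 0.3378] [ 0.3563  0.0667 -0.4901] [ 0.0213 -0.0529 -0.698 ]
0.06 [0.3478 0.0694 0.3837] [ 0.3178  0.0207 -0.4924] [ 0.0213 -0.0529 -0.698 ]
0.1 [0.3226 0.0747 0.4144] [ 0.2921 -0.0099 -0.4939] [ 0.0213 -0.0529 -0.698 ]
[ 0.1552  0.0005 -0.2689] [ 0.1229  0.0004 -0.2258]
```

```bash
python3 -m inch '0 -0.03 -0.02 0 0 0 0.05;0 -0.03 -0.03 0 0 0 0.05;0 0 -0.041 0 0 0 0.05;0.01 0 -0.041 0 0 0 0.05;0.02 0 -0.041 0 0 0 0.05;0.03 0 -0.041 0 0 0 0.05;0.03 0 -0.041 0 0 0 0.05;0.03 0 -0.041 0 0 0 0.05;0.03 0 -0.041 0 0 0 0.05;0.03 0 -0.041 0 0 0 0.05;0.03 0 -0.041 0 0 0 0.05;0 0 0 0 0 0 0.05' 30
python3 - <<'E'
from h import *
np.set_printoptions(precision=4,suppress=True)
p,R=tgt([.483,.041,.219],-.207,.698,.06);print(p,*delta(p,R));print(cur()[0]['joint_positions'])
E
```

```text
time_s: 1.1
tcp_pos: [0.2446, 0.2194, 0.464]
orientation: [-1.572, -0.003, -0.275]
force: [0.1, 1.4, -0.5]
finger_gap: 0.584
[0.3478 0.0694 0.3837] [ 0.1398  0.0808 -0.1162] [ 0.025  -0.065  -0.6949]
[ 0.5682 -0.6972  2.2054 -0.0029  1.6323 -0.7276]
```

```bash
python3 -m inch '0.035 0 -0.029 0 -0.06 0 0.05;0.035 0 -0.029 0 0 0 0.05;0.035 0 -0.029 0 0 -0.11 0.05;0.035 0 -0.029 0 0 -0.11 0.05;0 0 0 0 0 -0.12 0.05;0 0 0 0 0 -0.12 0.05;0 0 0 0 0 -0.12 0.05;0 0 0 0 0 -0.11 0.05;0 0 0 0 0 0 0.05'
python3 - <<'E'
from h import *
np.set_printoptions(precision=4,suppress=True)
p,R=tgt([.483,.041,.219],-.207,.698,.06);print(p,*delta(p,R));print(cur()[0]['joint_positions'])
P=env.camera_params('wrist');cv2.imwrite('pics/w1.png',env.grab_frame('wrist'));print(proj('wrist',[.483,.041,.219],P))
cv2.imwrite('pics/sc1.png',env.grab_frame('scene'))
E
```

```text
time_s: 1.85
tcp_pos: [0.3433, 0.094, 0.4668]
orientation: [-1.571, -0.691, -0.204]
force: [-0.8, 0.6, -0.1]
finger_gap: 0.585
[0.3478 0.0694 0.3837] [-0.0457  0.0699 -0.0232] [-0.0022  0.0025 -0.0066]
[ 0.186  -0.7858  2.2836 -0.2901  1.0098 -1.1069]
(np.float64(288.5150938669358), np.float64(135.11371597142414))
```

View pics/w1.png

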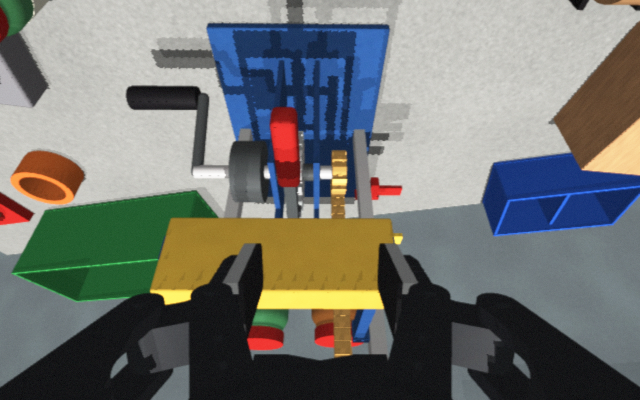

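View pics/sc1.png

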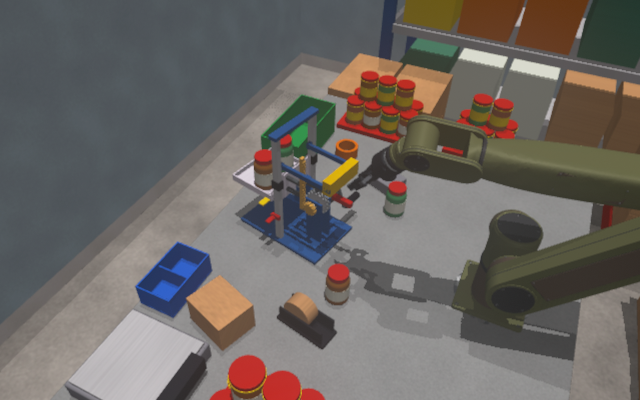

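Run:
```python
from h import *
im=cv2.imread('pics/w1.png');P=env.camera_params('wrist')
g=np.array([.483,.041,.219]);R=Ro.from_euler('z',-.207)
for dx in(-.015,.055):
  for dy in(-.009,.009):
    for dz in (-.01,.01):
      u,v=proj('wrist',g+R.apply([dx,dy,dz]),P);print(dx,dy,dz,round(u,1),round(v,1));cv2.circle(im,(int(u*1),int(v)),1,(0,255,0),-1)
for dy in(-.071,.071):print(proj('wrist',g+R.apply([.016,dy,.061]),P),proj('wrist',g+R.apply([.016,dy,.111]),P))
cv2.imwrite('pics/w1z.png',cv2.resize(im[80:310,140:420],None,fx=2.5,fy=2.5,interpolation=2))
```

```text
-0.015 -0.009 -0.01 274.8 110.5
-0.015 -0.009 0.01 272.5 130.6
-0.015 0.009 -0.01 300.6 110.6
-0.015 0.009 0.01 299.6 130.7
0.055 -0.009 -0.01 283.0 174.4
0.055 -0.009 0.01 281.5 193.1
0.055 0.009 -0.01 303.9 174.5
0.055 0.009 0.01 303.2 193.2
(np.float64(176.4324603400681), np.float64(220.00251411619598)) (np.float64(155.5743695031439), np.float64(294.3231328339164))
(np.float64(393.6242541459417), np.float64(220.72007736782723)) (np.float64(404.15945505920286), np.float64(294.9934789532666))
```

View pics/w1z.png

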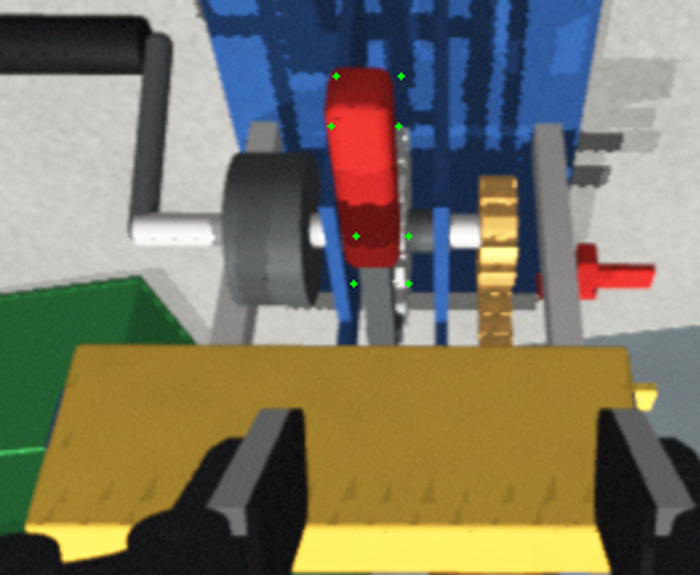

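```bash
python3 - <<'E'
from h import *
np.set_printoptions(precision=4,suppress=True)
for b in(.06,0):
  p,R=tgt([.4795,.0396,.219],-.207,.698,b);print(p,*delta(p,R))
E
python3 -m inch '-0.025 0 -0.012 0 0 0 0.05;-0.025 0 -0.012 0 0 0 0.05;0 0.035 0 0 0 0 0.05;0 0.035 0 0 0 0 0.05;0 0 0 0 0 0 0.05'
python3 - <<'E'
from h import *
np.set_printoptions(precision=4,suppress=True)
for b in(.06,0):
  p,R=tgt([.4795,.0396,.219],-.207,.698,b);print(p,*delta(p,R))
P=env.camera_params('wrist');im=env.grab_frame('wrist')
g=np.array([.4795,.0396,.219]);R=Ro.from_euler('z',-.207)
for dx in(-.015,.055):
  for dy in(-.009,.009):
    for dz in (-.01,.01):
      u,v=proj('wrist',g+R.apply([dx,dy,dz]),P);cv2.circle(im,(int(u*1),int(v)),1,(0,255,0),-1)
cv2.imwrite('pics/w2.png',im)
E
```

```text
[0.3443 0.068  0.3837] [-0.0483  0.0683 -0.0254] [-0.0021  0.0025 -0.0114]
[0.382  0.0601 0.3378] [-0.0476  0.1283 -0.0255] [-0.0021  0.0025 -0.0114]
time_s: 2.37
tcp_pos: [0.3449, 0.0685, 0.3763]
orientation: [-1.574, -0.679, -0.204]
force: [-1.5, -0.0, -1.4]
finger_gap: 0.587
[0.3443 0.068  0.3837] [ 0.0043 -0.0061 -0.0006] [ 0.001   0.0021 -0.0191]
[0.382  0.0601 0.3378] [ 0.0054  0.0538 -0.0006] [ 0.001   0.0021 -0.0191]
```

View pics/w2.png

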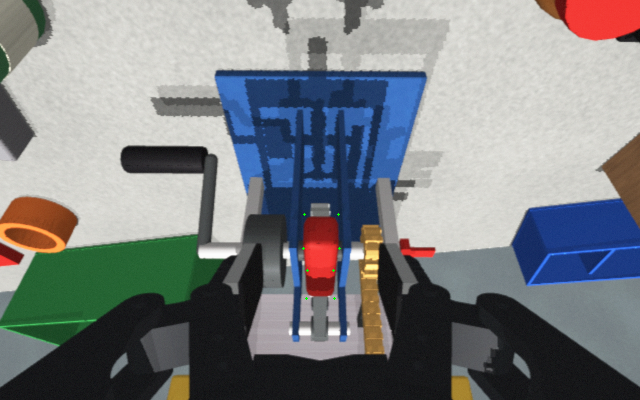

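```bash
python3 -m inch '0.005 0.02 0 0 0 -0.019 0.05;0 0.02 0 0 0 0 0.05;0 0.014 0 0 0 0 0.05;0 0 0 0 0 0 0.05'
python3 - <<'E'
from h import *
np.set_printoptions(precision=4,suppress=True)
p,R=tgt([.4795,.0396,.219],-.207,.698,0);print(p,*delta(p,R))
cv2.imwrite('pics/w3.png',env.grab_frame('wrist'));cv2.imwrite('pics/s3.png',env.grab_frame('scene')[95:265,220:420])
a=cv2.imread('pics/s3.png');cv2.imwrite('pics/s3.png',cv2.resize(a,None,fx=3.5,fy=3.5,interpolation=2))
E
```

```text
time_s: 2.75
tcp_pos: [0.3834, 0.0612, 0.3424]
orientation: [-1.572, -0.703, -0.204]
force: [-0.5, -1.0, -0.6]
finger_gap: 0.588
[0.382  0.0601 0.3378] [-0.0038  0.0028 -0.0014] [-0.0005  0.0023  0.0054]
```

View pics/w3.png

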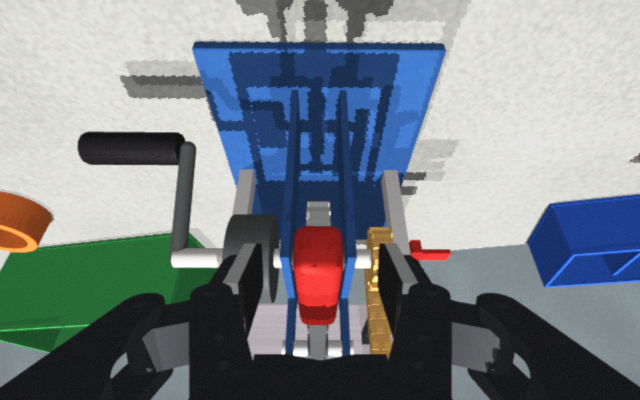

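View pics/s3.png

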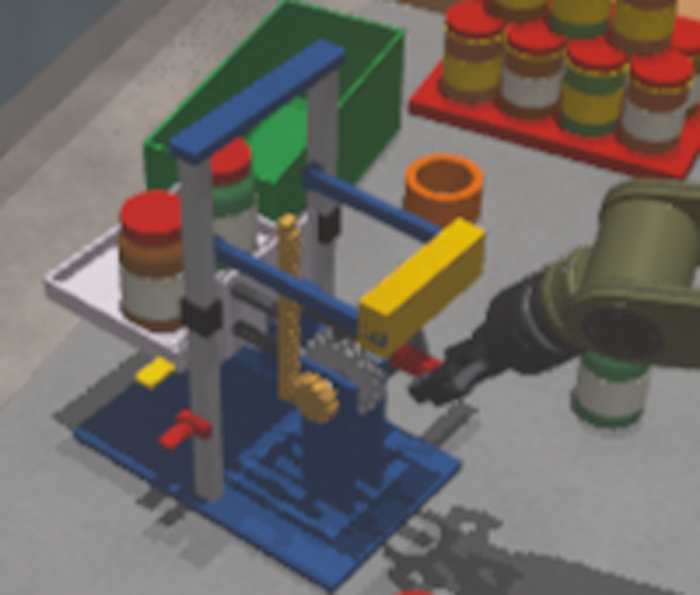

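```bash
python3 -m inch '-0.003 0.003 -0.001 0 0 0 0.05;0 0 0 0 0 0 0.0;0 0 0 0 0 0 0.0;0 0 0 0 0 0 0.0;0 0 0 0 0 0 0.0;0 0 0 0 0 0 0.0;0 0 0 0 0 0 0.0' 40
python3 - <<'E'
from h import *
np.set_printoptions(precision=4,suppress=True)
p,R=tgt([.4795,.0396,.219],-.207,.698,0);print(p,*delta(p,R))
cv2.imwrite('pics/w4.png',env.grab_frame('wrist'))
E
```

```text
time_s: 3.43
tcp_pos: [0.3822, 0.0604, 0.3403]
orientation: [-1.57, -0.709, -0.205]
force: [-6.4, 1.7, 3.6]
finger_gap: 0.2
[0.382  0.0601 0.3378] [-0.0018  0.0019 -0.0003] [-0.0017  0.0014  0.0113]
```

View pics/w4.png

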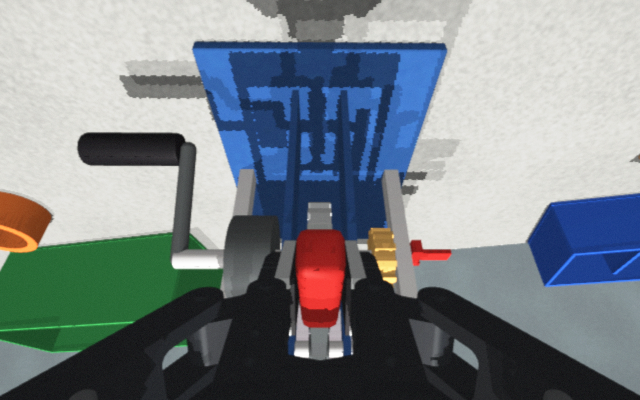

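Run:
```python
from h import *
np.set_printoptions(precision=4,suppress=True)
s,p0,R0=cur(); 
g0=p0+R0.apply([0,.155,0]);print('grasp',g0)
xh=np.array([np.cos(-.207),np.sin(-.207),0])
a=.21
for rot in(0,.1,.2):
  g1=g0+xh*.170*(1-np.cos(a))+np.array([0,0,.170*np.sin(a)])
  R1=R0*Ro.from_euler('z',rot)
  p1=g1-R1.apply([0,.155,0]);print(rot,R0.inv().apply(p1-p0))
```

```text
grasp [0.481  0.0399 0.2227]
0 [ 0.0259 -0.0245  0.    ]
0.1 [ 0.0414 -0.0237  0.    ]
0.2 [ 0.0567 -0.0214  0.    ]
```

```bash
python3 -m inch '0.007 -0.004 0 0 0 0.017 0;0.007 -0.004 0 0 0 0.017 0;0.007 -0.004 0 0 0 0.017 0;0.007 -0.004 0 0 0 0.017 0;0.007 -0.004 0 0 0 0.016 0;0.006 -0.004 0 0 0 0.016 0;0 0 0 0 0 0 0'
cat > look.py <<'E'
import sys
from h import *
n=sys.argv[1]
im=env.grab_frame('scene');s=env.get_state();print(s['time_s'],s['tcp_pos'],s['orientation'],s['force'])
a=cv2.resize(im[95:265,220:420],None,fx=3.5,fy=3.5,interpolation=2);cv2.imwrite(f'pics/l{n}.png',a)
h=cv2.cvtColor(im,cv2.COLOR_BGR2HSV)
def cen(m):
    k,l,st,c=cv2.connectedComponentsWithStats(m.astype(np.uint8));return [(st[i,4],np.round(c[i],1)) for i in range(1,k) if st[i,4]>8]
roi=np.zeros(im.shape[:2],bool);roi[190:250,250:276]=1
y=cen(roi&(h[...,0]>20)&(h[...,0]<35)&(h[...,1]>150)&(h[...,2]>120))
r=cen(roi&((h[...,0]<8)|(h[...,0]>172))&(h[...,1]>150)&(h[...,2]>90))
print('yel',y,'red',r)
E
python3 look.py 5
```

```text
time_s: 4.07
tcp_pos: [0.3995, 0.0568, 0.3846]
orientation: [-1.571, -0.607, -0.205]
force: [-2.2, 1.7, -3.2]
finger_gap: 0.199
4.1167 [0.39932329 0.05679854 0.38406937] [-1.57083645 -0.607781   -0.20474737] [-3.57831811  1.91182627 -3.42587612]
yel [(np.int32(53), array([264. , 201.9]))] red [(np.int32(56), array([270.9, 217.3]))]
```

View pics/l5.png

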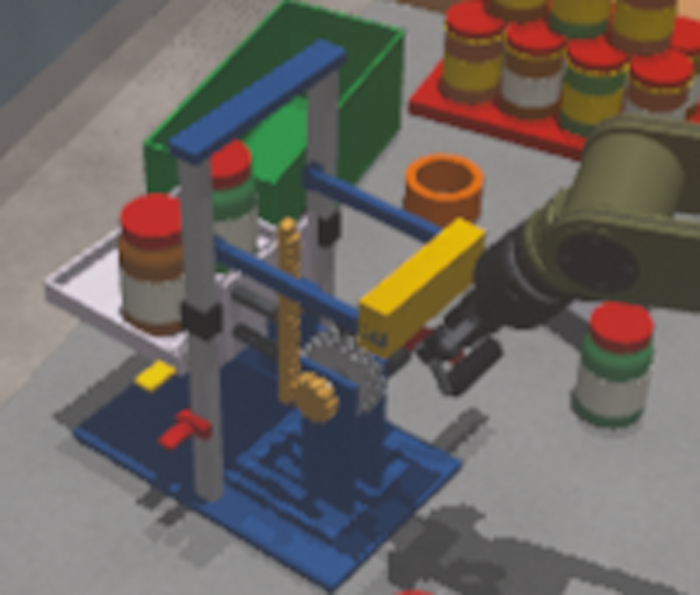

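Run:
```python
import cv2,numpy as np
a=cv2.resize(cv2.imread('pics/scene0.png')[190:230,250:290],None,fx=10,fy=10,interpolation=0)
b=cv2.resize(cv2.imread('pics/top0.png')[125:165,275:315],None,fx=10,fy=10,interpolation=0)
cv2.imwrite('pics/z.png',np.hstack([a,b]))
```

```text
(no output)
```

View pics/z.png

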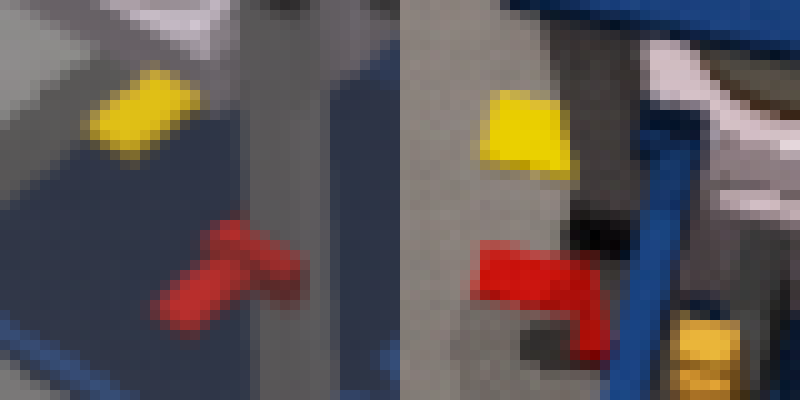

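Run:
```python
from h import *
np.set_printoptions(precision=4,suppress=True)
print(tri(('top',283.1,137),('scene',260.5,203.6)));print(tri(('top',282.2,151.5),('scene',266.5,221.5)))
R=Ro.from_euler('z',-.207)
H=np.array([.4795,.0396,0])+R.apply([.16,0,0]);print(H)
for p in([.729,.112,.18],[.7067,.118,.12]):print(R.inv().apply(np.array(p)-H))
for z in(.18,.17,.12):print(proj('scene',[.7289,.1123,z]),proj('scene',[.7067,.1181,z]))
```

```text
(array([0.7343, 0.1247, 0.1813]), [np.float64(0.0009872724890611292), np.float64(0.0009872724890610965)])
(array([0.7109, 0.1329, 0.1202]), [np.float64(0.00035295594279535596), np.float64(0.0003529559427955103)])
[0.6361 0.0067 0.    ]
[0.0693 0.1221 0.18  ]
[0.0462 0.1234 0.12  ]
(np.float64(263.7261929528585), np.float64(201.90581978148649)) (np.float64(269.0013502762359), np.float64(205.19579802604545))
(np.float64(263.89477927180803), np.float64(204.25666319499578)) (np.float64(269.1488749587963), np.float64(207.54865355419946))
(np.float64(264.7170030337002), np.float64(215.72212093272566)) (np.float64(269.8682578768238), np.float64(219.02201547685866))
```

```bash
cat > trk.py <<'E'
from h import *
def load():
    s=env.get_state();return env.grab_frame('scene'),s['time_s'],s
def pz(im):
    h=cv2.cvtColor(im[185:250,250:276],cv2.COLOR_BGR2HSV).astype(int)
    m=((h[...,0]>18)&(h[...,0]<36)&(h[...,1]>140)&(h[...,2]>90)).astype(np.uint8)
    k,l,st,c=cv2.connectedComponentsWithStats(m)
    i=1+np.argmax(st[1:,4]);v=c[i]+[250,185]
    zs=np.linspace(.05,.2,301);vs=[proj('scene',[.7289,.1123,z])[1] for z in zs]
    return v,st[i,4],np.interp(-v[1],-np.array(vs),zs)
E
python3 - <<'E'
from trk import *
print(pz(cv2.imread('pics/scene0.png')),pz(cv2.imread('pics/sc1.png')))
im,t,s=load();print(t,pz(im))
E
python3 -m inch '0 0 0 0 0 0 0;0 0 0 0 0 0 0;0 0 0 0 0 0 0;0 0 0 0 0 0 0;0 0 0 0 0 0 0;0 0 0 0 0 0 0'
python3 - <<'E'
from trk import *
im,t,s=load();print(t,pz(im),s['force'])
E
```

```text
(array([263.72413793, 200.94827586]), np.int32(58), np.float64(0.1840492636667758)) (array([263.72413793, 200.94827586]), np.int32(58), np.float64(0.1840492636667758))
4.1167 (array([263.98275862, 201.94827586]), np.int32(58), np.float64(0.17982011780095605))
time_s: 4.67
tcp_pos: [0.3992, 0.0568, 0.3837]
orientation: [-1.571, -0.609, -0.204]
force: [-4.3, 0.8, -2.4]
finger_gap: 0.199
4.6667 (array([263.92982456, 203.85964912]), np.int32(57), np.float64(0.17169467810225003)) [-4.27991024  0.77937416 -2.36238084]
```

```bash
for i in 1 ; do python3 -m inch '0 0 0 0 0 0 0;0 0 0 0 0 0 0;0 0 0 0 0 0 0;0 0 0 0 0 0 0;0 0 0 0 0 0 0;0 0 0 0 0 0 0;0 0 0 0 0 0 0;0 0 0 0 0 0 0;0 0 0 0 0 0 0;0 0 0 0 0 0 0;0 0 0 0 0 0 0;0 0 0 0 0 0 0'; done
python3 - <<'E'
from trk import *
im,t,s=load();print(t,pz(im),s['force'])
E
python3 -m inch '0 0 0 0 0 0 0;0 0 0 0 0 0 0;0 0 0 0 0 0 0;0 0 0 0 0 0 0;0 0 0 0 0 0 0;0 0 0 0 0 0 0;0 0 0 0 0 0 0;0 0 0 0 0 0 0;0 0 0 0 0 0 0;0 0 0 0 0 0 0'
python3 - <<'E'
from trk import *
im,t,s=load();print(t,pz(im),s['force'])
a=cv2.resize(im[95:265,220:420],None,fx=3.5,fy=3.5,interpolation=2);cv2.imwrite('pics/l6.png',a)
E
```

```text
time_s: 5.72
tcp_pos: [0.3992, 0.0568, 0.3837]
orientation: [-1.571, -0.608, -0.204]
force: [-5.3, 1.8, -2.2]
finger_gap: 0.199
5.7167 (array([264.01724138, 207.24137931]), np.int32(58), np.float64(0.15718200850777064)) [-5.27078503  1.83452593 -2.18395179]
time_s: 6.6
tcp_pos: [0.3992, 0.0568, 0.3838]
orientation: [-1.571, -0.608, -0.204]
force: [-4.9, 0.8, -2.3]
finger_gap: 0.205
6.6 (array([264.30188679, 209.94339623]), np.int32(53), np.float64(0.14545908549061423)) [-4.86651078  0.82636555 -2.25837409]
```

View pics/l6.png

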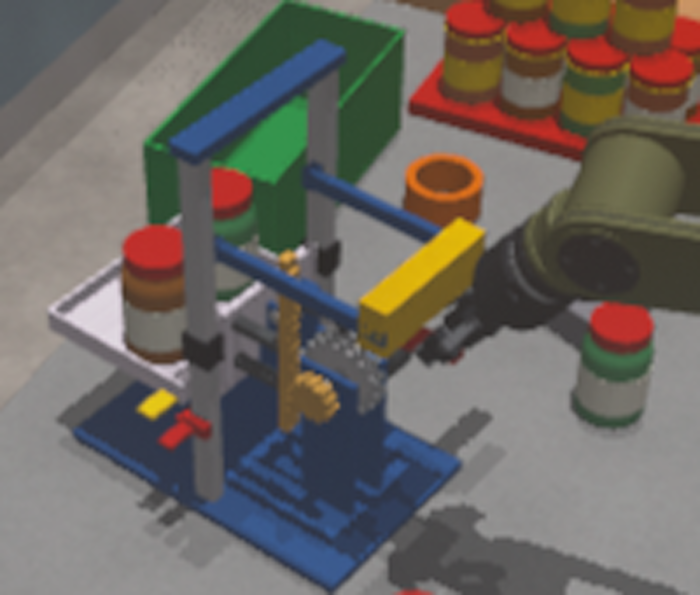

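```bash
python3 -m inch '0 0 0 0 0 0 0;0 0 0 0 0 0 0;0 0 0 0 0 0 0;0 0 0 0 0 0 0;0 0 0 0 0 0 0;0 0 0 0 0 0 0;0 0 0 0 0 0 0;0 0 0 0 0 0 0;0 0 0 0 0 0 0;0 0 0 0 0 0 0'
python3 - <<'E'
from trk import *
im,t,s=load();print(t,pz(im),s['force'])
cv2.imwrite('pics/sc7.png',im)
# lid tracking along column: template match
a0=cv2.imread('pics/scene0.png')
def lid(im,prev=None):
    h=cv2.cvtColor(im[140:200,250:278],cv2.COLOR_BGR2HSV).astype(int)
    m=(((h[...,0]<8)|(h[...,0]>172))&(h[...,1]>150)&(h[...,2]>90)).astype(np.uint8)
    k,l,st,c=cv2.connectedComponentsWithStats(m);i=1+np.argmax(st[1:,4]);return c[i]+[250,140],st[i,4]
print(lid(a0),lid(im))
a=cv2.resize(im[190:230,250:290],None,fx=10,fy=10,interpolation=0);cv2.imwrite('pics/z7.png',a)
E
```

```text
time_s: 7.48
tcp_pos: [0.3992, 0.0568, 0.3837]
orientation: [-1.571, -0.608, -0.204]
force: [-5.2, 1.3, -2.1]
finger_gap: 0.201
7.4833 (array([264.6       , 212.89090909]), np.int32(55), np.float64(0.13254002166193765)) [-5.20153122  1.33183093 -2.09162029]
(array([262.98895028, 155.51933702]), np.int32(181)) (array([263.91061453, 168.54748603]), np.int32(179))
```

View pics/z7.png

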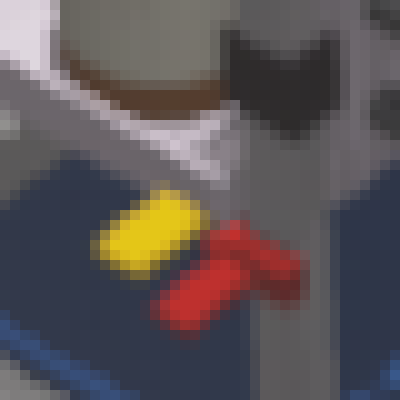

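```bash
python3 -m inch '0 0 0 0 0 0 0;0 0 0 0 0 0 0;0 0 0 0 0 0 0;0 0 0 0 0 0 0;0 0 0 0 0 0 0;0 0 0 0 0 0 0.05;0 0 0 0 0 0 0.05;0 0 0 0 0 0 0.05;0 0 0 0 0 0 0.05;0 0 0 0 0 0 0.05'
cat > chk.py <<'E'
from trk import *
import sys
im,t,s=load();print(t,pz(im),s['force'])
def lid(im,prev=None):
    h=cv2.cvtColor(im[140:200,250:278],cv2.COLOR_BGR2HSV).astype(int)
    m=(((h[...,0]<8)|(h[...,0]>172))&(h[...,1]>150)&(h[...,2]>90)).astype(np.uint8)
    k,l,st,c=cv2.connectedComponentsWithStats(m);i=1+np.argmax(st[1:,4]);return c[i]+[250,140],st[i,4]
print(lid(im))
a=cv2.resize(im[190:230,250:290],None,fx=10,fy=10,interpolation=0)
w=env.grab_frame('wrist');w=cv2.resize(w,None,fx=.62,fy=1)
cv2.imwrite(f'pics/c{sys.argv[1]}.png',np.hstack([a,w[:400]]))
E
python3 chk.py 8
```

```text
time_s: 8.37
tcp_pos: [0.3995, 0.0568, 0.3846]
orientation: [-1.571, -0.611, -0.204]
force: [0.7, -0.1, -0.0]
finger_gap: 0.588
8.3667 (array([264.65454545, 215.45454545]), np.int32(55), np.float64(0.12119065924756978)) [ 0.66655991 -0.12745795 -0.0386612 ]
(array([264.05649718, 171.40677966]), np.int32(177))
```

View pics/c8.png

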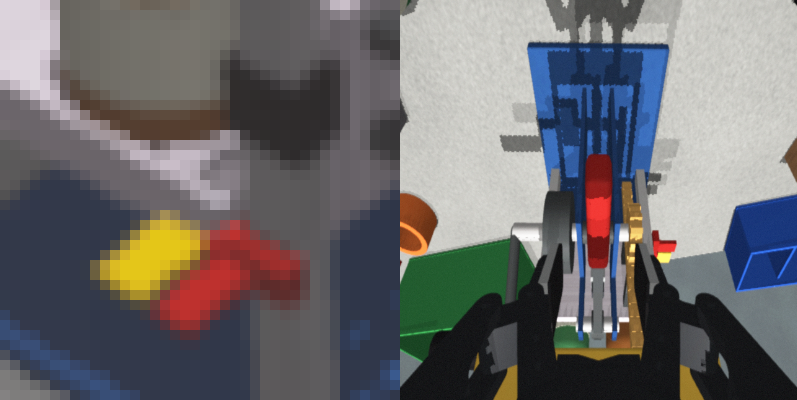

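```bash
python3 -m inch '0 -0.02 0 0 0 0 0.05;0 -0.035 0 0 0 0 0.05;0 -0.04 0 0 0 0 0.05;0 0 0 0 0 0 0.05;0 0 0 0 0 0 0.05'; python3 chk.py 9
python3 - <<'E'
from h import *
im=env.grab_frame('top');cv2.imwrite('pics/t9.png',im)
E
```

```text
time_s: 8.88
tcp_pos: [0.3454, 0.0681, 0.4653]
orientation: [-1.568, -0.616, -0.205]
force: [1.0, -0.3, -0.7]
finger_gap: 0.585
8.8833 (array([264.65454545, 215.45454545]), np.int32(55), np.float64(0.12119065924756978)) [ 0.97752303 -0.26915565 -0.71616071]
(array([264.05649718, 171.40677966]), np.int32(177))
```

View pics/c9.png

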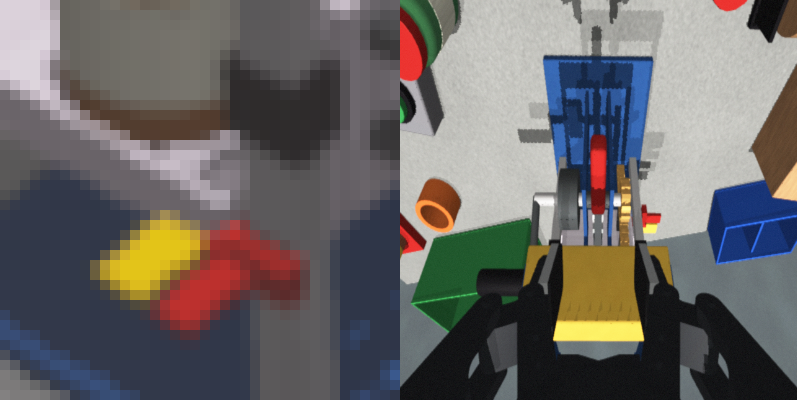

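View pics/t9.png

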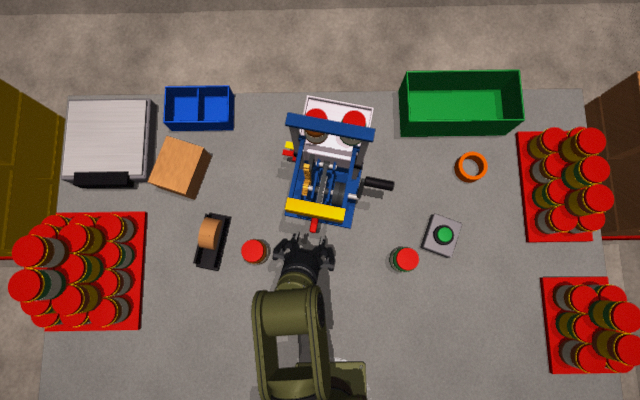

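```bash
python3 -m inch '0 0 -0.02 0 0 0.1 0;0 0 -0.03 0 0 0.1 0;0.01 0 -0.03 0 0 0.1 0;0.01 0 -0.03 0 0 0.1 0;0.02 0 -0.03 0 0 0.1 0;0.02 0 -0.03 0 0 0.11 0;0.02 0 -0.03 0 0 0 0;0 0 0 0 0 0 0'
python3 - <<'E'
from h import *
np.set_printoptions(precision=4,suppress=True)
p,R=tgt([.468,-.3435,.12],-.207,0,0);print(p,*delta(p,R))
E
```

```text
time_s: 9.7
tcp_pos: [0.3838, -0.1486, 0.4721]
orientation: [-1.571, 0.007, -0.21]
force: [-0.4, 0.2, -0.1]
finger_gap: -0.001
[ 0.468  -0.3435  0.275 ] [ 0.1244  0.1962 -0.173 ] [-0.     -0.0032 -0.0069]
```

```bash
python3 -m inch '0.021 0 -0.029 0 0 0 0;0.021 0 -0.029 0 0 0 0;0.021 0 -0.029 0 0 0 0;0.021 0 -0.029 0 0 0 0;0.021 0 -0.029 0 0 0 0;0.02 0.02 -0.028 0 0 0 0;0 0.04 0 0 0 0 0;0 0.04 0 0 0 0 0;0 0.04 0 0 0 0 0;0 0 0 0 0 0 0;0 0 0 0 0 0 0'
python3 - <<'E'
from h import *
np.set_printoptions(precision=4,suppress=True)
p,R=tgt([.468,-.3435,.12],-.207,0,0);print(p,*delta(p,R))
P=env.camera_params('wrist');w=env.grab_frame('wrist');cv2.imwrite('pics/w10.png',w)
for z in(.0636,.0):print(proj('wrist',[.468,-.3435,z],P))
c=cur();print(proj('wrist',c[1]+c[2].apply([0,.173,0]),P))
E
```

```text
time_s: 10.62
tcp_pos: [0.4684, -0.3378, 0.3308]
orientation: [-1.566, 0.009, -0.204]
force: [0.0, 0.6, 1.0]
finger_gap: 0.002
[ 0.468  -0.3435  0.275 ] [ 0.0013  0.0557 -0.0059] [-0.0044  0.0027 -0.0087]
(np.float64(312.07889910255943), np.float64(206.20191335445017))
(np.float64(313.40643890842006), np.float64(186.49643115911346))
(np.float64(320.20852505840855), np.float64(267.2100286529404))
```

View pics/w10.png

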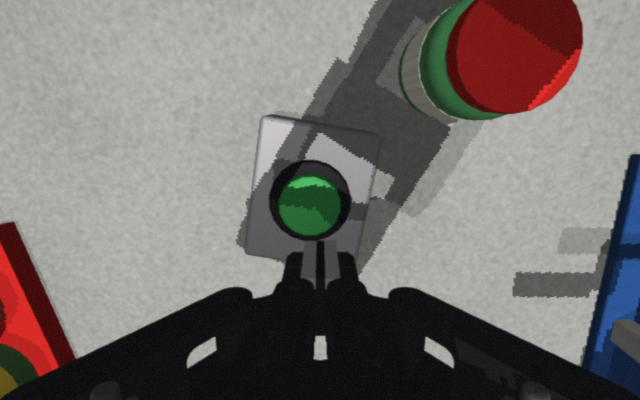

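```bash
python3 -m inch '0.001 0.03 -0.006 0 0 -0.008 0;0 0.03 0 0 0 0 0;0 0.023 0 0 0 0 0;0 0 0 0 0 0 0;0 0 0 0 0 0 0'
python3 chk.py 11
```

```text
time_s: 11.08
tcp_pos: [0.47, -0.3451, 0.2541]
orientation: [-1.572, -0.009, -0.204]
force: [1.1, -0.6, 0.4]
finger_gap: -0.001
11.0833 (array([264.65454545, 215.45454545]), np.int32(55), np.float64(0.12119065924756978)) [ 1.075386   -0.63139439  0.44883532]
(array([264.05649718, 171.40677966]), np.int32(177))
```

View pics/c11.png

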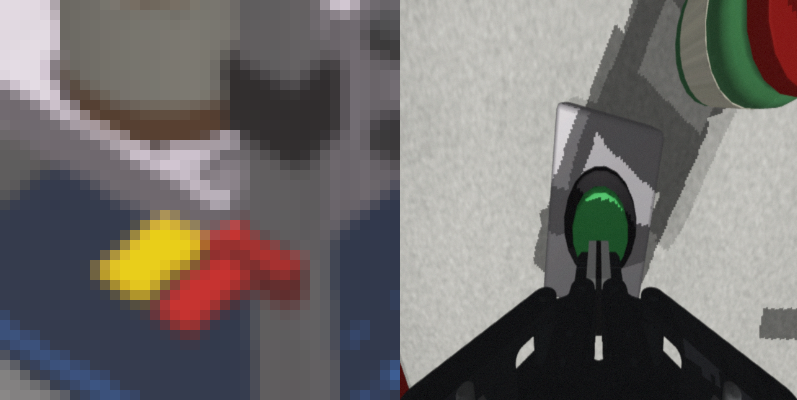

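Tray is unchanged, and the fingertips are over the button. Press gently in steps.

```bash
python3 -m inch '0 0.006 0 0 0 0 0;0 0.006 0 0 0 0 0;0 0.003 0 0 0 0 0;0 0 0 0 0 0 0'; python3 -m inch '0 0.003 0 0 0 0 0;0 0.003 0 0 0 0 0;0 0 0 0 0 0 0'
```

```text
time_s: 11.52
tcp_pos: [0.4698, -0.3451, 0.2375]
orientation: [-1.572, -0.009, -0.204]
force: [1.3, -0.6, 3.8]
finger_gap: 0.0
time_s: 11.77
tcp_pos: [0.4701, -0.3453, 0.2342]
orientation: [-1.571, -0.008, -0.204]
force: [-3.8, 3.9, 17.0]
finger_gap: -0.002
```

```bash
python3 -m inch '0 0.002 0 0 0 0 0;0 0 0 0 0 0 0;0 0 0 0 0 0 0'; python3 chk.py 12
```

```text
time_s: 12.02
tcp_pos: [0.4703, -0.3454, 0.234]
orientation: [-1.571, -0.007, -0.204]
force: [-8.3, 7.4, 25.9]
finger_gap: -0.003
12.0167 (array([264.65454545, 215.45454545]), np.int32(55), np.float64(0.12119065924756978)) [-8.26184221  7.35807515 25.85101097]
(array([264.05649718, 171.40677966]), np.int32(177))
```

View pics/c12.png

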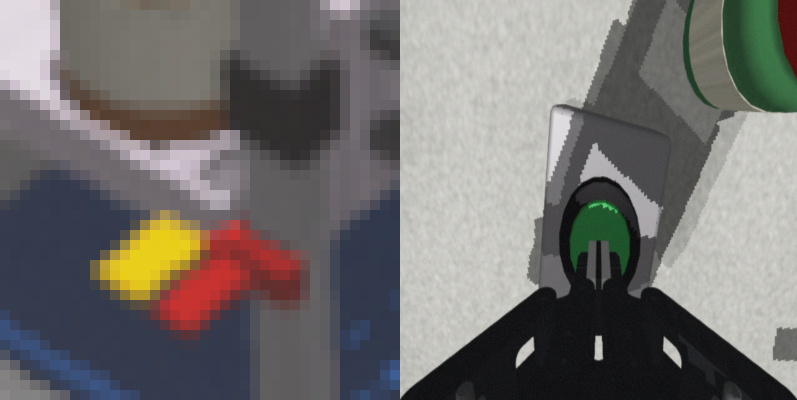

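```bash
python3 -m inch '0 -0.01 0 0 0 0 0;0 -0.03 0 0 0 0 0;0 -0.04 0 0 0 0 0;0 -0.04 0 0 0 0 0;0 0 0 0 0 0 0;0 0 0 0 0 0 0;0 0 0 0 0 0 0'; python3 chk.py 13
python3 - <<'E'
from h import *
cv2.imwrite('pics/sc13.png',env.grab_frame('scene'));cv2.imwrite('pics/w13.png',env.grab_frame('wrist'))
s=env.get_state();print(s['tcp_pos'],s['force'],s['qd'])
E
```

```text
time_s: 12.7
tcp_pos: [0.4683, -0.3443, 0.3482]
orientation: [-1.57, -0.006, -0.204]
force: [0.0, -0.7, -0.3]
finger_gap: 0.004
12.7 (array([264.65454545, 215.45454545]), np.int32(55), np.float64(0.12119065924756978)) [ 0.01892091 -0.68370602 -0.28598549]
(array([264.05649718, 171.40677966]), np.int32(177))
[ 0.46818775 -0.34421767  0.34649798] [0.29046277 0.41967269 0.31318661] [ 0.00027909 -0.00233446 -0.00783548  0.00172984  0.00036491 -0.00048855]
```

View pics/sc13.png

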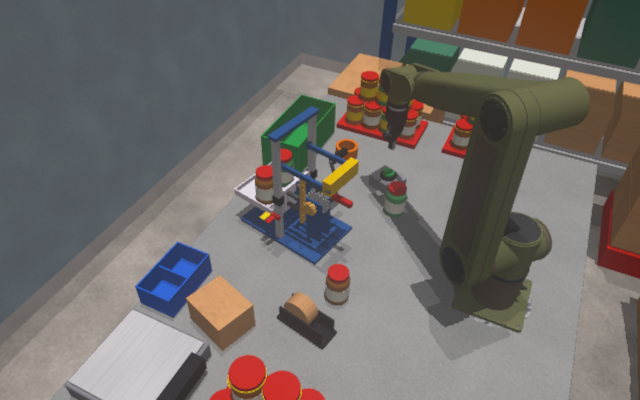

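View pics/w13.png

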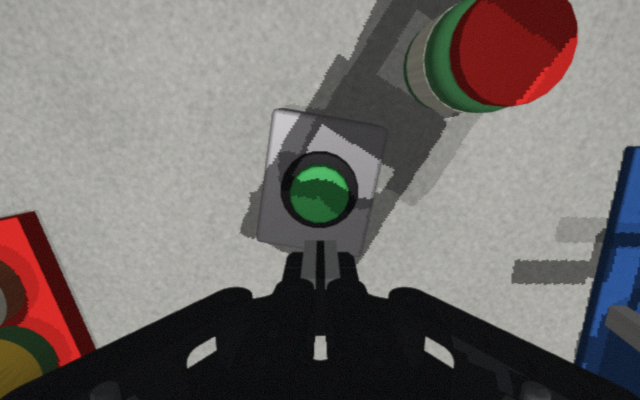

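```bash
python3 -c "
from bench import env
print(env.finish_job(), env.get_state()['time_s'])"
```

```text
the job is handed in; nothing more can be done
the job is handed in; nothing more can be done
```

The job is done and handed in at about 12.9 s of the 54 s allowed. No verdict is reported, so what follows rests on my own checks.

- **Lowering the tray:** I gripped the red sleeve and raised the pawl to about 0.2 rad by arm travel. The tray sank on its brake at about 13.5 mm/s. I let the lever go just above the clip.
- **Tray height:** My images put the tray about 63 mm down, which is 8 teeth. The clip measured about 61 mm below the pointer's start from one pair of pictures, and a second check agreed to within about 2 mm. The pointer's position stayed identical from 8.4 s to 12.7 s, so the tray hangs at rest.
- **Call button:** I pressed the green button with closed fingertips until it hit a hard stop at 26 N, then lifted off. It looked up again in the last wrist picture. I judged full travel from that stop, because the joint itself cannot be read. The stop came about 3 mm higher than my triangulated button height predicted. I put that down to measurement error.
- **Surroundings:** The last scene picture shows both tray jars upright and the table objects where they stood. The robot was clear of everything, with no force beyond noise.

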